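Torque the rolling mill's loose hold-down bolt to the click

TASK

Tighten the rolling mill's one loose hold-down bolt (the brass-coloured one) with the torque wrench: set its ring squarely and fully down over the bolt head, feeling for the hexagon rather than forcing it, and pull the handle clockwise until the wrench breaks over at its set torque. Stop at the break, before the handle folds to its stop, then lift the wrench off without loosening the bolt and lay it back level on its wooden rest as you found it, without dropping it or pushing the other things on the bench about.

Things in the scene. Friction and masses are not known exactly. Their poses are not given: they have to be found in the camera images.
- wrench: Break-over torque wrench, loose, about 0.6 kg, 256 mm from ring axis to butt; this is its steel ring head, 43 mm outside diameter, 18 mm high, open right through. Origin on the ring's axis in the plane of its underside (the mouth that goes on to the bolt); +z up, +x along the handle. Whole wrench's mass centre about 90 mm along +x. No ratchet: it turns the bolt both ways.
- ring_mouth (a point): Same point and axes as wrench. The ring's six-sided bore is 28.8 mm across flats, flared 1.5 mm at the mouth, for the 27 mm bolt head (about 7 degrees of play each way). Flats of the bore face +x and -x: it fits when its x is square to a flat of the bolt head, so once in every 60 degrees of turn.
- handle: The wrench's handle, hinged to the head by an upright pin 30 mm along the wrench's +x. Origin on that pin at the handle's mid-height, 24 mm above the plane of the ring's underside; +x along the handle. Flat-sided red bar 20 mm wide, 26 mm high from 8 to 130 mm along x, then a black rubber grip 26 mm wide, 30 mm high to 218 mm, butt to 226 mm.
- handle_bar (a point): Place to grip the red bar, 85 mm from the hinge, 115 mm from the ring's axis. A preloaded spring holds the handle straight. At about 0.8 N m clockwise about the hinge (some 10 N here) it breaks over: the handle folds clockwise about the pin against a falling torque (0.6 N m at 0.2 rad, 0.45 at 0.3) to a stop at 0.40. 0.08 rad is a break, past 0.30 overtightens. Springs straight when eased.
- bolt_seat (a point): The loose bolt: brass-coloured hexagon head, 27 mm across flats, 15 mm high, its top 5 mm tapered, on a bright washer, near right corner of the mill's foot. The point is on its axis on top of the washer, 21 mm above the bench: there the ring's underside rests when seated. Its axes are the mill's and do not turn with the bolt; the head's flats may face any way: see or feel for the fit.
- mill: Green cast-iron rolling mill, fixed: foot 200 x 220 mm, 18 mm thick, four bolt lugs; 290 mm high. Origin under the foot's middle; x away from the robot, y to its left. Loose bolt at x -65, y -140 mm, 44 mm from the side frame; it turns against about 0.3 N m, clockwise 0.3 to 0.85 rad (different each time) until it comes solid, sinking by its 2 mm pitch. The three dark bolts are tight.
- rest: Wooden wrench rest, fixed: board 280 x 85 mm, 12 mm thick. Origin under the board, x along the wrench's handle. 82 to 108 mm along x stands a saddle across the board; its floor, 21 mm above the bench, carries the rubber grip between two cheeks 34 mm apart that rise to 33 mm.
- rest_spot (a point): Where the middle of the ring's underside lies when the wrench lies on its rest: on top of the board, 12 mm above the bench, 100 mm from the rest's origin on the side away from the saddle; x towards the saddle.
- spare_bolt: Dark spare hexagon bolt standing on its head, 27 mm across flats, 35 mm high, loose; origin under the middle of the head. To be left alone.
- tub: Clear plastic tub, 110 mm across, 55 mm high, loose; origin under its middle. To be left alone.
- white_bottle: White plastic bottle, 44 mm diameter, 130 mm high, loose; origin under its middle. To be left alone.
- blue_jar: Glass jar with blue lid, 72 mm diameter, 140 mm high, loose; origin under its middle. To be left alone.
- cup: Brown cardboard cup, 74 mm across, 110 mm high, loose; origin under its middle. To be left alone.
- mandrel: Steel ring mandrel lying down, wooden handle, 290 mm long, 24 mm high, loose; origin under it, x towards the thin end. To be left alone.
- screwdriver: Orange screwdriver lying down, 180 mm long, loose; origin under it. To be left alone.

How it is judged (in metres and radians):
On the way, in this order (a step that is already met when the one before it is completed fails the run):
1. the ring is fully and squarely down over the loose bolt's head (horizontal distance between wrench and bolt_seat below 0.004 m and z of wrench in the frame of bolt_seat below 0.004 m and angle between the z axis of wrench and the z axis of bolt_seat, either way round below 0.08 rad), for 0.2 s.
2. with the ring still seated, the handle is pulled until the wrench's hinge breaks over (folds at least 0.08 rad) on the tight bolt (horizontal distance between wrench and bolt_seat below 0.004 m and z of wrench in the frame of bolt_seat below 0.005 m and angle between the x axis of wrench and the x axis of handle, either way round above 0.08 rad and contact force between wrench and mill above 10 N), for 0.05 s.
At the end, for the whole second after the job is handed in: The bolt is still within 8 degrees of where it came solid (0.05 mm of its thread); the wrench lies straight, level and still on its rest, ring on the board within 15 mm of rest_spot, handle in the saddle and along the rest within 7 degrees (z of bolt_seat in the frame of mill below 0.021048 m and horizontal distance between wrench and rest_spot below 0.015 m and z of wrench in the frame of rest_spot below 0.004 m and angle between the x axis of handle and the x axis of rest, either way round below 0.12 rad and angle between wrench's own z axis and vertical below 0.06 rad and angle between the x axis of wrench and the x axis of handle, either way round below 0.04 rad and linear speed of wrench below 0.01 m/s); the robot touches nothing.
It fails at once if the pull goes on past the break until the handle is folded more than 0.30 rad, nearly to its stop: the bolt is overtightened (angle between the x axis of wrench and the x axis of handle, either way round above 0.3 rad).
It fails at once if while the bolt is still loose, the ring is forced (over 45 N) on to its head before it has dropped over it (contact force between wrench and mill above 45 N and z of wrench in the frame of bolt_seat above 0.006 m and horizontal distance between wrench and bolt_seat below 0.03 m and z of bolt_seat in the frame of mill above 0.021048 m).
It fails at once if the wrench is dropped (linear speed of wrench above 0.6 m/s and contact force between the fingers and wrench below 0.2 N).
It fails at once if something else on the bench is pushed more than 30 mm or knocked over (distance of any of tub, white_bottle, blue_jar, cup, mandrel, screwdriver, spare_bolt from where it was at the start of the episode above 0.03 m or angle between any of white_bottle, spare_bolt, blue_jar, cup's own z axis and vertical above 0.5 rad).
It also fails if it takes over 72 s, if anything falls off the work surface, if the arm or the gripper's body presses on something with over 40 N, if the wrist force passes 120 N, or if a joint passes its speed limit or range.

ROBOT

A 6-joint arm with a two-finger parallel gripper is mounted at the origin on the work surface. World frame = base frame: x ahead of the robot, y to its left, z up, the work surface at z = 0. Lengths are in mm, angles in degrees, forces in N, time in s.
With the tool pointing down it reaches from about 300 to 850 mm from the base axis. Payload 4.2 kg.
Tool frame: the origin (TCP) lies midway between the tips of the shut fingers; the grasp point (between the pads) lies 19 mm behind it (env.grip_point_offset is the distance from the TCP to the grasp point, in mm); z points along the fingers, x is the direction in which the jaws open and shut, and the axes are right-handed (so a half turn about z gives the same grasp; the last joint's range is limited). The gripper opens to 91 mm and grips with 3 to 60 N. Pads are 32 mm wide; open, the fingers measure 118 mm over their backs; the gripper's body (76 mm by 178 mm) begins 60 mm behind the grasp point.
Start: joints at [-69.958, 18.312, 89.639, -0, 72.044, -1.146], TCP at [207.826, -536.145, 213.976] pointing down, gripper open.
Joint ranges: [-177.97, 177.97], [-48.28, 115.42], [12.27, 149.76], [-77.06, 257.06], [2.81, 150.46], [-146.56, 146.56]. Speed limits (degrees/s): [147.25, 147.25, 180, 180, 180, 180].

INTERFACE

Orientations are given as [roll, pitch, yaw] about the fixed x, y, z axes, in that order (R = Rz(yaw) Ry(pitch) Rx(roll)).
In Python, from workcell import env gives the robot as it stands.
- The arm moves only by the shell command python3 -m pendant 'ROWS' [FORCE]. ROWS is JSON, a list of rows, each an object with "xyz": the shift along the tool's x, y, z in m, a list of three; "roll": the turn about the tool's z in degrees; "jaw": the closure, from 0 (fully open) to 1 (shut). A call has exactly 8 rows; each row is the pose to reach, as a shift and turn from the pose commanded when the call began, along the tool's axes at that moment; what a row does not reach only later rows make up. A row lasts 1/8 s, in which the tool goes at most 62.5 mm and 10.7 degrees, less where a joint would pass 70% of its speed; a pose out of reach is approached as far as the arm can. A call with a gripper value outside its range is refused whole. The fingers move at their own pace and stop on an object; FORCE is the grip in N (left out, the last holds). Time passes only in rows, so rows that repeat a pose let the fingers close, or fill a call up. It gives the time, the measured TCP pose, the force and the opening at its end, in the units of the state.
- env.state(): the state, without advancing time (a new reading comes with each control period).
- env.grab_frame(name): name is "side" or "top" or "wrist"; returns (picture, depth): 400x640x3 uint8, blue, green, red; 400x640 float32, mm along the optical axis (not along the pixel's ray), 0 where there is no reading.
- env.camera_params(name): a dict with "camera_matrix" (3x3 intrinsics, pixels), "cam_to_world" (4x4, takes a point from camera to world coordinates); the wrist camera has in their place "hand_eye" (4x4, takes a point from camera to tool coordinates, whose origin is the TCP and whose axes are the tool frame's). Camera axes: x right, y up, looking along -z (the intrinsics and any distortion apply to the point x, -y, -z); pixel columns grow to the right and rows downward; lengths in mm; the calibration is good to about 2 mm. A picture is of the moment at which its call begins: read the wrist's pose just before it. camera_params takes no time and is no camera call.
- env.job_done(): hands the job in, once; it reports no verdict.
The state is a dict: "time_s": time; "qpos": joint angles; "qvel": joint speeds; "effort": joint torques, N m; "ee_pos": TCP position; "ee_rot": TCP orientation; "force": force on the tool from outside, world axes, zero at the start; "torque": the same for the moment, N m; "gripper_width": finger opening in mm.
Only numpy, scipy, OpenCV 4.12 (cv2) and the standard library are available. Lean on these libraries where they do the work, as an engineer would, in place of code of your own. Each camera call takes 0.05 s, during which the arm holds its last target. There are 200 camera calls.

## Working session

There is one attempt and no reset: what is moved stays moved. The work goes in short steps, Python scripts to look and compute and a shell command to move; the robot and the scene stay as the last step left them, time stands still between calls to the robot, and variables do not carry over. Pictures are saved under pics/ and viewed, about 8 in all and at most 12, crops included, and the job is handed in when it is done.

```bash
ls; mkdir -p pics; python3 - <<'E'
from workcell import env
import cv2,numpy as np
np.set_printoptions(precision=4,suppress=True)
for n in ("top","side"):
    p,d=env.grab_frame(n); cv2.imwrite(f"pics/{n}0.png",p); np.save(f"pics/{n}0.npy",d)
    print(n,env.camera_params(n))
print(env.camera_params("wrist")); print(env.state(), env.grip_point_offset)
E
```

```text
pics
top {'camera_matrix': array([[479.4889,   0.    , 324.3011],
       [  0.    , 479.4889, 192.9266],
       [  0.    ,   0.    ,   1.    ]]), 'cam_to_world': array([[  -0.0263,    0.9941,   -0.105 ,  381.002 ],
       [  -0.9995,   -0.0277,   -0.0121,   53.3801],
       [  -0.0149,    0.1047,    0.9944, 1577.688 ],
       [   0.    ,    0.    ,    0.    ,    1.    ]])}
side {'camera_matrix': array([[482.9378,   0.    , 321.0185],
       [  0.    , 482.9378, 196.2185],
       [  0.    ,   0.    ,   1.    ]]), 'cam_to_world': array([[ -0.7137,   0.4964,  -0.4942, -93.7512],
       [ -0.7004,  -0.513 ,   0.4963, 718.6728],
       [ -0.0072,   0.7003,   0.7138, 988.2275],
       [  0.    ,   0.    ,   0.    ,   1.    ]])}
{'camera_matrix': array([[333.1085,   0.    , 316.0203],
       [  0.    , 333.1085, 203.0063],
       [  0.    ,   0.    ,   1.    ]]), 'hand_eye': array([[   1.    ,   -0.0008,   -0.0012,   -0.8203],
       [  -0.0011,   -0.9661,   -0.258 ,  -72.9108],
       [  -0.0009,    0.258 ,   -0.9661, -170.9662],
       [   0.    ,    0.    ,    0.    ,    1.    ]])}
{'time_s': 0.1, 'qpos': array([-69.9589,  18.3465,  89.6973,   0.0005,  72.0415,  -1.1475]), 'qvel': array([ 0.0092, -0.165 , -0.1784, -0.0556,  0.0448, -0.0402]), 'effort': array([ -0.0002, -41.3332, -23.2508,   0.0729,   0.0422,  -0.    ]), 'ee_pos': array([ 207.6719, -535.7358,  213.2336]), 'ee_rot': array([-179.9978,    0.0853,  -68.8116]), 'force': array([ 0.93  , -0.4036, -0.3053]), 'torque': array([0.0262, 0.0241, 0.0133]), 'gripper_width': 91.08295731666988} 18.8
```

View pics/top0.png

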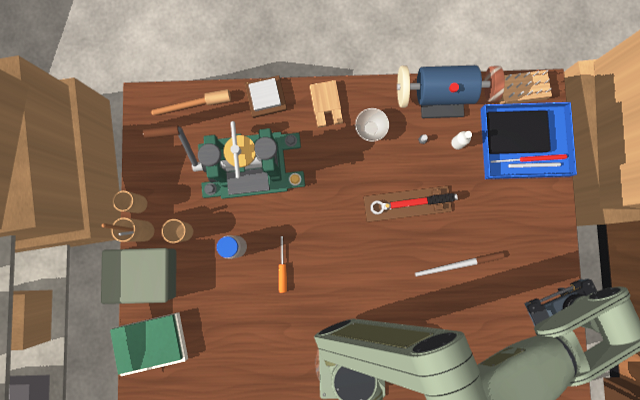

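View pics/side0.png

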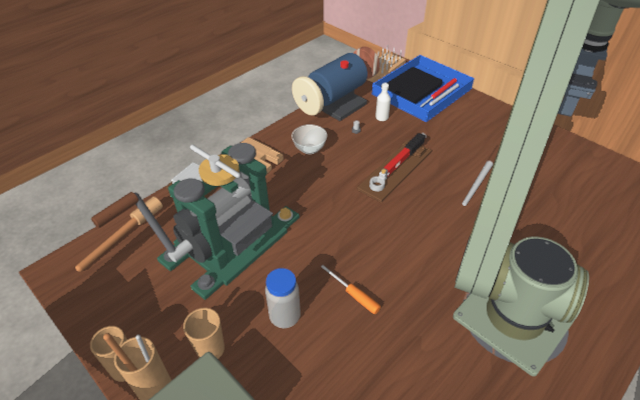

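The top view shows the wrench ring at about (380,207), the red bar at (408,202) and the brass bolt at (295,179), at the mill's near right corner. The side view agrees. Next I'll measure them.

```bash
cat > h.py <<'E'
from workcell import env
import cv2,numpy as np
np.set_printoptions(precision=2,suppress=True)
from scipy.spatial.transform import Rotation as R
def pose():
    s=env.state(); T=np.eye(4); T[:3,:3]=R.from_euler('xyz',s['ee_rot'],degrees=True).as_matrix(); T[:3,3]=s['ee_pos']; return T
def cam(n,T=None):
    c=env.camera_params(n); return c['camera_matrix'],(c['cam_to_world'] if n!='wrist' else T@c['hand_eye'])
def ray(KC,uv,z):
    K,C=KC; uv=np.atleast_2d(uv).astype(float)
    d=np.c_[(uv[:,0]-K[0,2])/K[0,0],-(uv[:,1]-K[1,2])/K[1,1],-np.ones(len(uv))]@C[:3,:3].T
    o=C[:3,3]; return o+d*((z-o[2])/d[:,2])[:,None]
def proj(KC,p):
    K,C=KC; q=(np.atleast_2d(p)-C[:3,3])@C[:3,:3]; return np.c_[K[0,0]*q[:,0]/-q[:,2]+K[0,2],K[1,1]*q[:,1]/q[:,2]+K[1,2]]
def blobs(m,amin=20):
    n,l,s,c=cv2.connectedComponentsWithStats(m.astype(np.uint8)); return [(s[i,4],c[i],np.argwhere(l==i)[:,::-1]) for i in range(1,n) if s[i,4]>=amin]
def to_tool(p,T): return (np.atleast_2d(p)-T[:3,3])@T[:3,:3]
E
python3 - <<'E'
from h import *
for n in("top","side"):
    im=cv2.imread(f"pics/{n}0.png"); d=np.load(f"pics/{n}0.npy"); h=cv2.cvtColor(im,cv2.COLOR_BGR2HSV); KC=cam(n)
    H,S,V=[h[...,i].astype(int) for i in range(3)]
    print(n,"red")
    for a,c,p in blobs(((H<5)|(H>174))&(S>190)&(V>120),30):
        w=ray(KC,p,49); m=w.mean(0); e=np.linalg.svd(w-m,full_matrices=0)[2][0]; print(a,c,m,np.degrees(np.arctan2(e[1],e[0])), np.ptp((w-m)@e))
    print("brass")
    for a,c,p in blobs((H>13)&(H<30)&(S>90)&(V>110),25):
        print(a,c,ray(KC,c,36)[0])
    for uv in ([(380,207),(295,179),(373,124),(424,139),(460,140)] if n=="top" else [(377,183),(286,214)]):
        print(uv, ray(KC,uv,36 if uv[0]<300 else 25)[0], d[uv[1],uv[0]])
E
```

```text
top red
56 [453.57  87.38] [ 877.49 -359.62   49.  ] -52.563803638503046 28.922880202226743
160 [543.44 157.54] [ 636.99 -634.11   49.  ] 92.10394593453188 144.54527277250776
216 [408.64 202.35] [ 504.74 -196.32   49.  ] 95.97963383151937 116.40526924613411
brass
11030 [607.09 133.78] [ 711.26 -850.9    36.  ]
18648 [ 59.84 164.71] [661.12 937.06  36.  ]
1082 [526.38  87.76] [ 872.95 -601.43   36.  ]
1033 [325.81 101.45] [847.11  59.12  36.  ]
283 [216.77  96.79] [874.08 419.96  36.  ]
447 [245.24 150.22] [691.55 327.03  36.  ]
187 [228.43 151.85] [687.73 382.22  36.  ]
70 [294.51 178.67] [593.07 167.55  36.  ]
541 [175.89 230.62] [435.13 553.3   36.  ]
107 [280.51 277.88] [276.32 218.38  36.  ]
2133 [ 30.76 318.38] [ 169.46 1014.42   36.  ]
(380, 207) [ 494.13 -107.02   25.  ] 1572.2559
(295, 179) [591.95 165.99  36.  ] 1560.0396
(373, 124) [769.26 -94.53  25.  ] 1606.5864
(424, 139) [ 713.95 -259.89   25.  ] 1573.7505
(460, 140) [ 707.12 -377.43   25.  ] 1509.777
side red
33 [343.76  63.55] [ 981.04 -487.88   49.  ] -52.84066968978112 36.888943676670415
60 [444.2   87.17] [ 621.11 -614.12   49.  ] -87.79832275150486 140.02953693028445
144 [396.69 158.85] [ 504.49 -199.63   49.  ] -83.99492448349405 112.46901958435345
brass
9456 [480.    40.11] [  722.37 -1017.      36.  ]
236 [388.31  67.65] [ 855.98 -597.84   36.  ]
520 [264.58 153.1 ] [816.82  44.9   36.  ]
172 [228.94 161.05] [865.75 142.65  36.  ]
505 [213.82 175.03] [848.67 210.99  36.  ]
173 [153.42 204.39] [872.14 396.7   36.  ]
124 [137.34 215.91] [865.98 449.64  36.  ]
95 [284.75 213.28] [590.49 169.59  36.  ]
201 [361.42 299.08] [268.81 227.3   36.  ]
1343 [204.42 331.15] [459.99 525.82  36.  ]
2400 [129.65 362.37] [512.73 676.42  36.  ]
(377, 183) [ 495.02 -100.61   25.  ] 1400.9008
(286, 214) [586.18 169.01  36.  ] 1287.3977
```

```bash
python3 -m pendant '[{"xyz":[-0.026,-0.050,0],"roll":-9.4,"jaw":0},{"xyz":[-0.052,-0.100,0],"roll":-18.7,"jaw":0},{"xyz":[-0.078,-0.150,0],"roll":-28,"jaw":0},{"xyz":[-0.104,-0.200,0],"roll":-37.4,"jaw":0},{"xyz":[-0.130,-0.250,0],"roll":-46.8,"jaw":0},{"xyz":[-0.156,-0.300,0],"roll":-56.1,"jaw":0},{"xyz":[-0.182,-0.350,0],"roll":-65.5,"jaw":0},{"xyz":[-0.208,-0.400,0.033],"roll":-74.8,"jaw":0}]' 60
python3 - <<'E'
from h import *
T=pose(); p,d=env.grab_frame("wrist"); cv2.imwrite("pics/w1.png",p); np.save("pics/w1.npy",d); np.save("pics/w1T.npy",T); print(T)
E
```

```text
time_s: 1.1
ee_pos: [506.7, -198.5, 184.0]
ee_rot: [179.8, -0.3, 6.3]
force: [0.4, -1.4, -0.5]
gripper_width: 90.9
[[   0.99    0.11    0.01  506.71]
 [   0.11   -0.99   -0.   -198.54]
 [   0.01    0.     -1.    183.98]
 [   0.      0.      0.      1.  ]]
```

View pics/w1.png

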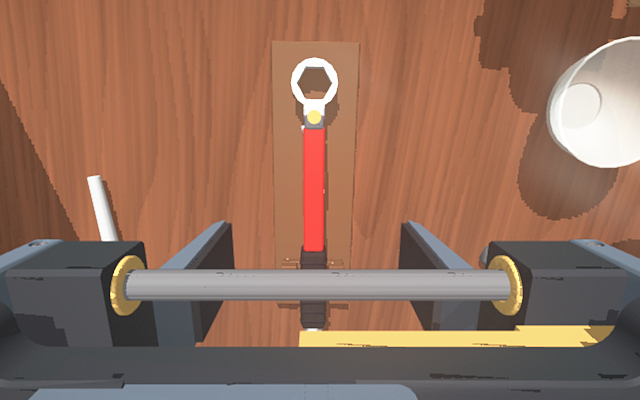

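The wrist view shows the ring at about (315,82), the hinge pin at (314,117), and the red bar at (314,190), square between the jaws. The board edges are at columns 273 to 357.

```bash
python3 - <<'E'
from h import *
im=cv2.imread("pics/w1.png"); T=np.load("pics/w1T.npy"); KC=cam("wrist",T)
h=cv2.cvtColor(im,cv2.COLOR_BGR2HSV);H,S,V=[h[...,i].astype(int) for i in range(3)]
m=((H<5)|(H>174))&(S>170)&(V>120)
a,c,p=max(blobs(m),key=lambda b:b[0]); w=ray(KC,p,49); mm=w.mean(0); e=np.linalg.svd(w-mm,full_matrices=0)[2][0]; e*=-np.sign(e[1])
print("bar",mm,np.degrees(np.arctan2(e[1],e[0])),np.ptp((w-mm)@e))
m=(S<60)&(V>170); m[:, :280]=0; m[:,350:]=0; m[130:]=0
for a,c,p in blobs(m):
    hull=cv2.convexHull(p[p[:,1]<100].astype(np.int32)); (x,y),r=cv2.minEnclosingCircle(p[p[:,1]<98].astype(np.float32)); print(a,(x,y),r,ray(KC,(x,y),30)[0],"dia",2*r)
m=(H>20)&(H<35)&(S>80)&(V>180); 
for a,c,p in blobs(m,15): print("pin",a,c,ray(KC,c,49)[0])
# board edges
g=cv2.cvtColor(im,cv2.COLOR_BGR2GRAY)
for r in (60,90,120,150,180,210): 
    row=cv2.Sobel(cv2.GaussianBlur(g,(5,5),0),cv2.CV_32F,1,0)[r]; l=265+np.argmax(abs(row[265:283])); q=345+np.argmax(abs(row[345:365])); print(r,l,q,ray(KC,[(l,r),(q,r)],12).ravel())
print("bar tool",to_tool(mm,T))
E
```

```text
bar [ 504.75 -195.33   49.  ] -83.97546614454824 118.89162244051192
1153 (314.125, 81.1875) 24.203420639038086 [494.63 -97.34  30.  ] dia 48.40684127807617
pin 138 [313.83 116.67] [ 497.83 -128.53   49.  ]
pin 75 [119.95 265.37] [ 321.13 -292.93   49.  ]
pin 168 [514.93 279.74] [ 718.62 -265.4    49.  ]
pin 22 [112.05 294.86] [ 311.75 -327.12   49.  ]
pin 4282 [454.15 337.24] [ 671.93 -338.85   49.  ]
60 272 357 [452.4  -81.32  12.   533.06 -72.26  12.  ]
90 272 356 [ 454.49 -108.43   12.    535.98  -99.3    12.  ]
120 273 355 [ 457.66 -136.66   12.    539.03 -127.57   12.  ]
150 274 353 [ 460.98 -166.21   12.    541.21 -157.28   12.  ]
180 274 355 [ 463.42 -197.28   12.    547.65 -187.94   12.  ]
210 275 351 [ 467.05 -229.76   12.    548.01 -220.82   12.  ]
bar tool [[ -2.29  -3.82 134.96]]
```

```bash
python3 -m pendant '[{"xyz":[-0.002,-0.004,0.05],"roll":0,"jaw":0.4},{"xyz":[-0.002,-0.004,0.1],"roll":0,"jaw":0.5},{"xyz":[-0.002,-0.004,0.14],"roll":0,"jaw":0.5},{"xyz":[-0.002,-0.004,0.16],"roll":0,"jaw":0.5},{"xyz":[-0.002,-0.004,0.164],"roll":0,"jaw":0.6},{"xyz":[-0.002,-0.004,0.164],"roll":0,"jaw":1},{"xyz":[-0.002,-0.004,0.164],"roll":0,"jaw":1},{"xyz":[-0.002,-0.004,0.164],"roll":0,"jaw":1}]' 60; python3 -m pendant '[{"xyz":[0,0,0],"roll":0,"jaw":1},{"xyz":[0,0,0],"roll":0,"jaw":1},{"xyz":[0,0,0],"roll":0,"jaw":1},{"xyz":[0,0,0],"roll":0,"jaw":1},{"xyz":[0,0,-0.01],"roll":0,"jaw":1},{"xyz":[0,0,-0.03],"roll":0,"jaw":1},{"xyz":[0,0,-0.05],"roll":0,"jaw":1},{"xyz":[0,0,-0.08],"roll":0,"jaw":1}]'
```

```text
time_s: 2.15
ee_pos: [503.3, -196.1, 19.6]
ee_rot: [179.9, -0.2, 6.0]
force: [3.2, -0.6, 1.3]
gripper_width: 19.7
time_s: 3.15
ee_pos: [498.5, -194.7, 97.1]
ee_rot: [-179.8, 0.4, 6.0]
force: [-0.0, -0.6, -6.6]
gripper_width: 20.1
```

```bash
python3 -m pendant '[{"xyz":[0.006,-0.02,-0.02],"roll":0,"jaw":1},{"xyz":[0.018,-0.065,-0.04],"roll":0,"jaw":1},{"xyz":[0.03,-0.115,-0.04],"roll":0,"jaw":1},{"xyz":[0.042,-0.165,-0.04],"roll":0,"jaw":1},{"xyz":[0.054,-0.21,-0.04],"roll":0,"jaw":1},{"xyz":[0.064,-0.245,-0.04],"roll":0,"jaw":1},{"xyz":[0.068,-0.26,-0.04],"roll":0,"jaw":1},{"xyz":[0.068,-0.26,-0.04],"roll":0,"jaw":1}]'
python3 -m pendant '[{"xyz":[0,0,0],"roll":0,"jaw":1},{"xyz":[0,0,0],"roll":0,"jaw":1},{"xyz":[0,0,0],"roll":0,"jaw":1},{"xyz":[0,0,0],"roll":0,"jaw":1},{"xyz":[0,0,0],"roll":0,"jaw":1},{"xyz":[0,0,0],"roll":0,"jaw":1},{"xyz":[0,0,0],"roll":0,"jaw":1},{"xyz":[0,0,0],"roll":0,"jaw":1}]'
python3 - <<'E'
from h import *
T=pose(); p,d=env.grab_frame("wrist"); cv2.imwrite("pics/w2.png",p); np.save("pics/w2.npy",d); np.save("pics/w2T.npy",T); print(T)
E
```

```text
time_s: 4.15
ee_pos: [540.9, 70.0, 137.5]
ee_rot: [179.9, 0.2, 6.1]
force: [-0.4, -0.3, -6.4]
gripper_width: 19.7
time_s: 5.15
ee_pos: [542.1, 70.0, 138.3]
ee_rot: [180.0, 0.0, 6.0]
force: [-0.4, -0.2, -5.7]
gripper_width: 19.9
[[  0.99   0.1   -0.   542.11]
 [  0.1   -0.99  -0.    70.03]
 [ -0.     0.    -1.   138.34]
 [  0.     0.     0.     1.  ]]
```

View pics/w2.png

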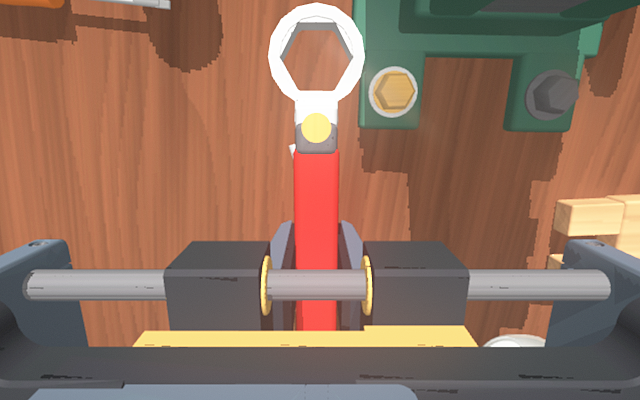

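The ring is at about (317,54), held straight in the jaws, and the brass bolt is in clear view at (393,92). Next I need the hexagon's orientation.

```bash
python3 - <<'E'
from h import *
im=cv2.imread("pics/w2.png"); T=np.load("pics/w2T.npy"); KC=cam("wrist",T)
h=cv2.cvtColor(im,cv2.COLOR_BGR2HSV);H,S,V=[h[...,i].astype(int) for i in range(3)]
m=(H>12)&(H<30)&(S>90)&(V>90); m[:60]=0;m[125:]=0;m[:,:370]=0;m[:,420:]=0
for a,c,p in blobs(m,50):
    hull=cv2.convexHull(p.astype(np.int32)); print(a,c,cv2.approxPolyDP(hull,2.5,True).reshape(-1,2).tolist())
    for z in (31,36): print(z,ray(KC,c,z)[0])
# washer
m=(S<50)&(V>150); m[:60]=0;m[125:]=0;m[:,:366]=0;m[:,425:]=0
for a,c,p in blobs(m,30):
    (x,y),(A,B),t=cv2.fitEllipse(cv2.convexHull(p.astype(np.int32))); print("washer",(x,y),A,B,ray(KC,(x,y),21)[0])
# ring bore: outer circle
m=(S<60)&(V>160); m[:,:260]=0;m[:,372:]=0;m[105:]=0
a,c,p=max(blobs(m),key=lambda b:b[0]); q=p[p[:,1]<90].astype(np.float32); (x,y),r=cv2.minEnclosingCircle(q); 
print("ring",(x,y),r); zt=138.34-(19.6-12)+18; print(ray(KC,(x,y),zt)[0], "tool",to_tool(ray(KC,(x,y),zt),T), "dia",2*r/333.1*(T[2,3]+171-zt))
m=((H<5)|(H>174))&(S>170)&(V>120);a,c,p=max(blobs(m),key=lambda b:b[0]);w=ray(KC,p,zt+19)
w=w[(p[:,1]<230)];e=w-w.mean(0);e=np.linalg.svd(e,full_matrices=0)[2][0];print("bar",np.degrees(np.arctan2(e[1],e[0])), to_tool(w.mean(0),T))
cv2.imwrite("pics/c2.png",cv2.resize(im[0:140,250:450],None,fx=4,fy=4,interpolation=cv2.INTER_CUBIC))
E
```

```text
1312 [393.14  91.5 ] [[414, 90], [408, 104], [395, 112], [380, 108], [373, 94], [378, 79], [391, 71], [406, 74]]
31 [593.63 166.51  31.  ]
36 [592.57 166.09  36.  ]
washer (392.5273132324219, 91.43302917480469) 48.59886932373047 51.90900802612305 [595.24 167.36  21.  ]
ring (316.0, 52.54705810546875) 50.55705261230469
[531.88 169.2  148.74] tool [[  0.18 -99.7  -10.41]] dia 48.75027610180764
bar 96.26537924001705 [[  0.14 -39.05 -29.41]]
```

View pics/c2.png

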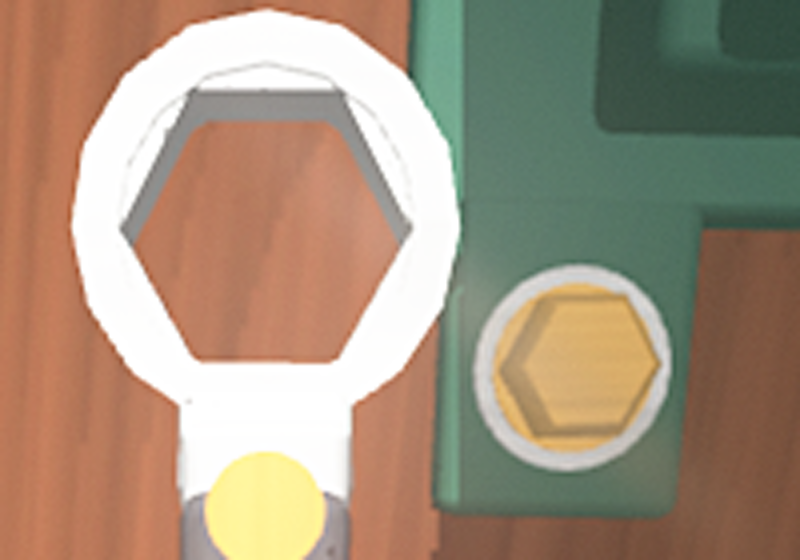

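```bash
python3 - <<'E'
from h import *
T=np.load("pics/w2T.npy"); KC=cam("wrist",T); d=np.load("pics/w2.npy"); K,C=KC
f=lambda x,y:(250+x/4-.4,y/4-.4)
c=f(266.5,228)
for zt in (146,148.7,151):
    w=ray(KC,c,zt); print(zt,w,to_tool(w,T),"depth",-((w-C[:3,3])@C[:3,:3])[0,2])
def pt(u,v):
    z=d[v,u]; return (C@np.r_[(u-K[0,2])/K[0,0]*z,-(v-K[1,2])/K[1,1]*z,-z,1])[:3]
for uv in [(316,10),(276,57),(356,57),(300,94),(335,94),(395,91),(300,160),(330,160),(316,240),(376,75)]: print(uv,pt(*uv))
for q,z in ((f(589,366),36),(f(582,367),26)): print("bolt",ray(KC,q,z))
for z,P in ((36,[(555,296),(628,294),(658,365),(622,437),(545,437),(520,366)]),(148.7,[(193,90),(343,90),(411,228),(340,362),(195,362),(122,228)])):
    w=ray(KC,[f(*p) for p in P],z); m=w.mean(0); a=np.degrees(np.arctan2(*(w-m)[:,1::-1].T)); print(m,a%60,np.linalg.norm(w-m,axis=1))
E
```

```text
146 [[532.11 167.97 146.  ]] [[  0.28 -98.45  -7.67]] depth 151.25976160616906
148.7 [[532.16 167.56 148.7 ]] [[  0.28 -98.04 -10.37]] depth 148.75880346547032
151 [[532.2  167.21 151.  ]] [[  0.28 -97.68 -12.67]] depth 146.6283576419121
(316, 10) [530.1  185.99 149.11]
(276, 57) [514.34 165.46 149.01]
(356, 57) [549.81 169.22 149.  ]
(300, 94) [526.41 150.99 148.2 ]
(335, 94) [542.29 152.51 151.09]
(395, 91) [593.75 166.52  36.97]
(300, 160) [529.93 123.47 168.13]
(330, 160) [542.6  124.77 167.75]
(316, 240) [540.47  88.44 168.74]
(376, 75) [579.66 178.36  21.91]
bolt [[595.4  166.68  36.  ]]
bolt [[596.24 167.21  26.  ]]
[595.21 166.58  36.  ] [5.08 8.62 7.18 5.75 6.01 5.69] [14.72 14.91 13.62 15.23 15.28 13.24]
[532.26 167.48 148.7 ] [6.08 5.6  6.37 6.58 5.68 5.73] [16.19 16.26 16.04 16.38 16.35 16.23]
```

```bash
python3 -m pendant '[{"xyz":[0.025,0.003,0],"roll":0,"jaw":1},{"xyz":[0.05,0.006,0],"roll":0,"jaw":1},{"xyz":[0.063,0.007,0.01],"roll":0,"jaw":1},{"xyz":[0.063,0.007,0.04],"roll":0,"jaw":1},{"xyz":[0.063,0.007,0.07],"roll":0,"jaw":1},{"xyz":[0.063,0.007,0.085],"roll":0,"jaw":1},{"xyz":[0.063,0.007,0.085],"roll":0,"jaw":1},{"xyz":[0.063,0.007,0.085],"roll":0,"jaw":1}]'
python3 - <<'E'
from h import *
T=pose(); p,d=env.grab_frame("wrist"); cv2.imwrite("pics/w3.png",cv2.resize(p[0:140,230:430],None,fx=4,fy=4,interpolation=cv2.INTER_CUBIC)); np.save("pics/w3.npy",d); np.save("pics/w3T.npy",T); print(T,env.state()['force'])
E
```

```text
time_s: 6.2
ee_pos: [606.4, 69.7, 54.5]
ee_rot: [180.0, -0.1, 6.0]
force: [0.7, 0.3, -6.1]
gripper_width: 19.8
[[  0.99   0.1    0.   606.42]
 [  0.1   -0.99   0.    69.71]
 [  0.     0.    -1.    54.46]
 [  0.     0.     0.     1.  ]] [ 0.15  0.03 -6.06]
```

View pics/w3.png

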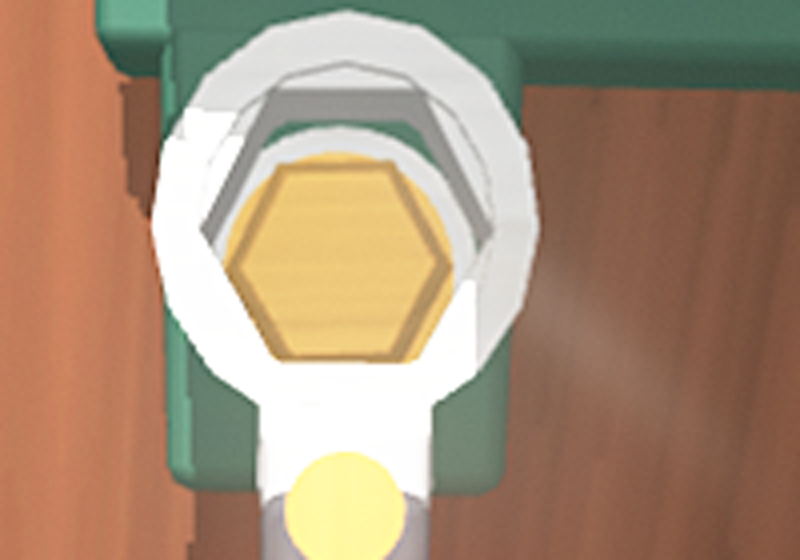

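The ring is over the bolt. The bolt's top corners are at crop (232,267) and (452,266), and the bore's are at (203,229) and (492,229). Next I'll compute the residual.

```bash
python3 - <<'E'
from h import *
T=np.load("pics/w3T.npy"); KC=cam("wrist",T); d=np.load("pics/w3.npy")
f=lambda x,y:(230+x/4-.4,y/4-.4)
b=to_tool(ray(KC,f(342,266.5),36),T); r=to_tool(ray(KC,f(347.5,229),54.46+10.6),T); print(b,r,b-r)
P=[(278,165),(390,163),(452,266),(403,358),(282,358),(232,267)]
w=ray(KC,[f(*p) for p in P],36);m=(w[2]+w[5])/2;print(m,np.degrees(np.arctan2(*(w-m)[:,1::-1].T))%60,np.linalg.norm(w-m,axis=1))
E
```

```text
[[ -0.32 -97.75  18.45]] [[  0.4  -97.9  -10.61]] [[-0.71  0.15 29.06]]
[595.96 166.9   36.  ] [10.09  9.58  6.3  11.58  0.92  6.3 ] [14.87 14.04 14.59 14.14 14.07 14.59]
```

```bash
python3 -m pendant '[{"xyz":[-0.0007,0,0.004],"roll":0,"jaw":1},{"xyz":[-0.0007,0,0.008],"roll":0,"jaw":1},{"xyz":[-0.0007,0,0.01],"roll":0,"jaw":1},{"xyz":[-0.0007,0,0.011],"roll":0,"jaw":1},{"xyz":[-0.0007,0,0.012],"roll":0,"jaw":1},{"xyz":[-0.0007,0,0.013],"roll":0,"jaw":1},{"xyz":[-0.0007,0,0.014],"roll":0,"jaw":1},{"xyz":[-0.0007,0,0.014],"roll":0,"jaw":1}]'
python3 -m pendant '[{"xyz":[0,0,0.001],"roll":0,"jaw":1},{"xyz":[0,0,0.0015],"roll":0,"jaw":1},{"xyz":[0,0,0.002],"roll":0,"jaw":1},{"xyz":[0,0,0.0025],"roll":0,"jaw":1},{"xyz":[0,0,0.003],"roll":0,"jaw":1},{"xyz":[0,0,0.003],"roll":0,"jaw":1},{"xyz":[0,0,0.003],"roll":0,"jaw":1},{"xyz":[0,0,0.003],"roll":0,"jaw":1}]'
```

```text
time_s: 7.25
ee_pos: [604.7, 69.5, 39.3]
ee_rot: [180.0, 0.0, 6.0]
force: [-0.1, 0.2, -6.3]
gripper_width: 19.6
time_s: 8.25
ee_pos: [604.8, 69.5, 36.4]
ee_rot: [180.0, -0.0, 6.0]
force: [0.1, -0.5, -6.1]
gripper_width: 19.7
```

Underside is at about 29 mm, 7 mm below the head top, with no contact force: it has dropped over.

```bash
python3 -m pendant '[{"xyz":[0,0,0.001],"roll":0,"jaw":1},{"xyz":[0,0,0.002],"roll":0,"jaw":1},{"xyz":[0,0,0.003],"roll":0,"jaw":1},{"xyz":[0,0,0.004],"roll":0,"jaw":1},{"xyz":[0,0,0.005],"roll":0,"jaw":1},{"xyz":[0,0,0.006],"roll":0,"jaw":1},{"xyz":[0,0,0.0065],"roll":0,"jaw":1},{"xyz":[0,0,0.0065],"roll":0,"jaw":1}]'
python3 -m pendant '[{"xyz":[0,0,0.0003],"roll":0,"jaw":1},{"xyz":[0,0,0.0006],"roll":0,"jaw":1},{"xyz":[0,0,0.0009],"roll":0,"jaw":1},{"xyz":[0,0,0.0012],"roll":0,"jaw":1},{"xyz":[0,0,0.0015],"roll":0,"jaw":1},{"xyz":[0,0,0.0015],"roll":0,"jaw":1},{"xyz":[0,0,0.0015],"roll":0,"jaw":1},{"xyz":[0,0,0.0015],"roll":0,"jaw":1}]'
```

```text
time_s: 9.25
ee_pos: [604.8, 69.5, 29.8]
ee_rot: [180.0, -0.0, 6.0]
force: [0.7, -0.3, -5.7]
gripper_width: 19.6
time_s: 10.25
ee_pos: [604.8, 69.5, 28.5]
ee_rot: [180.0, -0.0, 6.0]
force: [-0.1, -0.1, -4.3]
gripper_width: 19.7
```

```bash
cat > s.py <<'E'
from h import *
s=env.state(); T=pose(); print("F tool",T[:3,:3].T@s['force'],"M",s['torque'],"yaw %.2f"%s['ee_rot'][2], s['ee_pos'])
E
python3 s.py; python3 -m pendant '[{"xyz":[-0.0034,-0.0001,0.0004],"roll":2,"jaw":1},{"xyz":[-0.0068,-0.0002,0.0004],"roll":4,"jaw":1},{"xyz":[-0.0102,-0.0005,0.0004],"roll":6,"jaw":1},{"xyz":[-0.0136,-0.001,0.0004],"roll":8,"jaw":1},{"xyz":[-0.017,-0.0015,0.0004],"roll":10,"jaw":1},{"xyz":[-0.0204,-0.0021,0.0004],"roll":12,"jaw":1},{"xyz":[-0.0237,-0.0029,0.0004],"roll":14,"jaw":1},{"xyz":[-0.0237,-0.0029,0.0004],"roll":14,"jaw":1}]'; python3 s.py
```

```text
F tool [-0.1   0.13  4.31] M [ 0.07 -0.01  0.02] yaw 5.99 [604.84  69.51  28.48]
time_s: 11.25
ee_pos: [581.5, 69.9, 28.2]
ee_rot: [-180.0, -0.1, -8.1]
force: [4.5, -2.3, -1.9]
gripper_width: 19.9
F tool [4.73 1.64 1.88] M [-0.05 -0.84 -0.13] yaw -8.06 [581.49  69.95  28.24]
```

```bash
python3 -m pendant '[{"xyz":[-0.0021,0,0],"roll":1.25,"jaw":1},{"xyz":[-0.0043,-0.0001,0],"roll":2.5,"jaw":1},{"xyz":[-0.0064,-0.0002,0],"roll":3.75,"jaw":1},{"xyz":[-0.0085,-0.0004,0],"roll":5,"jaw":1},{"xyz":[-0.0107,-0.0006,0],"roll":6.25,"jaw":1},{"xyz":[-0.0128,-0.0008,0],"roll":7.5,"jaw":1},{"xyz":[-0.0149,-0.0011,0],"roll":8.75,"jaw":1},{"xyz":[-0.017,-0.0015,0],"roll":10,"jaw":1}]'; python3 s.py
```

```text
time_s: 12.25
ee_pos: [564.9, 73.8, 28.2]
ee_rot: [-180.0, -0.1, -18.1]
force: [5.0, -1.7, -1.5]
gripper_width: 19.6
F tool [5.32 0.06 1.54] M [-0.06 -1.07 -0.16] yaw -18.11 [564.87  73.83  28.15]
```

```bash
python3 -m pendant '[{"xyz":[-0.0017,0,0],"roll":1,"jaw":1},{"xyz":[-0.0034,-0.0001,0],"roll":2,"jaw":1},{"xyz":[-0.0051,-0.0001,0],"roll":3,"jaw":1},{"xyz":[-0.0068,-0.0002,0],"roll":4,"jaw":1},{"xyz":[-0.0085,-0.0004,0],"roll":5,"jaw":1},{"xyz":[-0.0102,-0.0005,0],"roll":6,"jaw":1},{"xyz":[-0.0119,-0.0007,0],"roll":7,"jaw":1},{"xyz":[-0.0136,-0.001,0],"roll":8,"jaw":1}]'; python3 s.py
```

```text
time_s: 13.25
ee_pos: [552.5, 78.8, 28.2]
ee_rot: [-180.0, -0.1, -26.0]
force: [4.7, -1.6, -2.4]
gripper_width: 19.7
F tool [ 4.94 -0.68  2.41] M [-0.15 -1.27  0.03] yaw -26.05 [552.5   78.84  28.15]
```

```bash
cat > fold.py <<'E'
from h import *
import sys
p,d=env.grab_frame("wrist"); cv2.imwrite(f"pics/{sys.argv[1]}.png",p)
# ring top face by height in tool frame: depth -> tool z -8..-13, left/right edges
c=env.camera_params("wrist");K,C=c['camera_matrix'],c['hand_eye']
v,u=np.mgrid[0:130,230:410]; z=d[0:130,230:410]
q=np.stack([(u-K[0,2])/K[0,0]*z,-(v-K[1,2])/K[1,1]*z,-z,np.ones_like(z)],-1)@C.T
m=(q[...,2]>-14)&(q[...,2]<-6)&(q[...,1]<-84)&(z>0)
P=q[m][:,:2]; from scipy.optimize import least_squares
hull=cv2.convexHull(P.astype(np.float32)).reshape(-1,2); hull=hull[hull[:,1]<-86]
r=least_squares(lambda t:np.hypot(hull[:,0]-t[0],hull[:,1]-t[1])-t[2],[0,-98,21]).x
h=cv2.cvtColor(p,cv2.COLOR_BGR2HSV);H,S,V=[h[...,i].astype(int) for i in range(3)]
m=(H>20)&(H<35)&(S>80)&(V>120); m[:90]=0; m[165:]=0; m[:,:280]=0; m[:,350:]=0
b=max(blobs(m,15),key=lambda b:b[0]); x,y=b[1]; x=int(round(x));y=int(round(y)); zz=np.median(d[y-3:y+4,x-3:x+4]); pin=(C@np.r_[(b[1][0]-K[0,2])/K[0,0]*zz,-(b[1][1]-K[1,2])/K[1,1]*zz,-zz,1])[:3]
n=pin[:2]-r[:2]; print("ring",r,"pin",pin,"fold deg",np.degrees(np.arctan2(n[0],n[1])))
E
python3 -m pendant '[{"xyz":[-0.0017,0,0],"roll":1,"jaw":1},{"xyz":[-0.0034,-0.0001,0],"roll":2,"jaw":1},{"xyz":[-0.0051,-0.0001,0],"roll":3,"jaw":1},{"xyz":[-0.0068,-0.0002,0],"roll":4,"jaw":1},{"xyz":[-0.0085,-0.0004,0],"roll":5,"jaw":1},{"xyz":[-0.0102,-0.0005,0],"roll":6,"jaw":1},{"xyz":[-0.0119,-0.0007,0],"roll":7,"jaw":1},{"xyz":[-0.0136,-0.001,0],"roll":8,"jaw":1}]'; python3 s.py; python3 fold.py f1
```

```text
time_s: 14.25
ee_pos: [542.7, 84.5, 28.3]
ee_rot: [-179.9, -0.4, -34.0]
force: [9.6, -6.7, -4.4]
gripper_width: 19.6
F tool [11.66  0.19  4.43] M [-1.28 -1.93 -0.17] yaw -33.97 [542.75  84.51  28.3 ]
ring [ -2.46 -97.83  21.35] pin [ -0.3  -67.89 -32.23] fold deg 4.13773910128987
```

Solid now: 11.7 N, and about 4° to 5° of fold. I'll add a little more about the hinge pin to be surely past 0.08 rad.

```bash
python3 -m pendant '[{"xyz":[-0.0012,0,0],"roll":1,"jaw":1},{"xyz":[-0.0024,0,0],"roll":2,"jaw":1},{"xyz":[-0.0035,-0.0001,0],"roll":3,"jaw":1},{"xyz":[-0.0047,-0.0002,0],"roll":4,"jaw":1},{"xyz":[-0.0053,-0.0002,0],"roll":4.5,"jaw":1},{"xyz":[-0.0053,-0.0002,0],"roll":4.5,"jaw":1},{"xyz":[-0.0053,-0.0002,0],"roll":4.5,"jaw":1},{"xyz":[-0.0053,-0.0002,0],"roll":4.5,"jaw":1}]'; python3 s.py; python3 fold.py f2
```

```text
time_s: 15.3
ee_pos: [538.5, 87.6, 28.3]
ee_rot: [-179.9, -0.4, -38.5]
force: [9.4, -6.3, -4.8]
gripper_width: 19.7
F tool [11.29 -0.89  4.84] M [-1.25 -1.91 -0.17] yaw -38.48 [538.54  87.59  28.26]
ring [ -4.93 -97.56  21.26] pin [ -0.35 -67.89 -32.14] fold deg 8.774555637858606
```

Broken over at about 9° of fold (0.15 rad), with the force flat. Now I'll ease it back about the pin.

```bash
python3 -m pendant '[{"xyz":[0.0024,0,0],"roll":-2,"jaw":1},{"xyz":[0.0047,-0.0002,0],"roll":-4,"jaw":1},{"xyz":[0.0071,-0.0004,0],"roll":-6,"jaw":1},{"xyz":[0.0095,-0.0007,0],"roll":-8,"jaw":1},{"xyz":[0.0112,-0.0009,0],"roll":-9.5,"jaw":1},{"xyz":[0.0112,-0.0009,0],"roll":-9.5,"jaw":1},{"xyz":[0.0112,-0.0009,0],"roll":-9.5,"jaw":1},{"xyz":[0.0112,-0.0009,0],"roll":-9.5,"jaw":1}]'; python3 s.py; python3 fold.py f3
```

```text
time_s: 16.35
ee_pos: [547.8, 81.4, 28.3]
ee_rot: [-179.9, -0.4, -29.0]
force: [9.2, -6.2, -4.2]
gripper_width: 19.6
F tool [11.02  0.93  4.25] M [-1.12 -1.85 -0.16] yaw -28.99 [547.85  81.36  28.3 ]
ring [  0.05 -98.02  21.3 ] pin [ -0.23 -67.92 -32.41] fold deg -0.5324865381114293
```

```bash
python3 -m pendant '[{"xyz":[0.0017,0,0],"roll":-1,"jaw":1},{"xyz":[0.0034,-0.0001,0],"roll":-2,"jaw":1},{"xyz":[0.0051,-0.0001,0],"roll":-3,"jaw":1},{"xyz":[0.0068,-0.0002,0],"roll":-4,"jaw":1},{"xyz":[0.0085,-0.0004,0],"roll":-5,"jaw":1},{"xyz":[0.0085,-0.0004,0],"roll":-5,"jaw":1},{"xyz":[0.0085,-0.0004,0],"roll":-5,"jaw":1},{"xyz":[0.0085,-0.0004,0],"roll":-5,"jaw":1}]'; python3 s.py; python3 fold.py f4
```

```text
time_s: 17.4
ee_pos: [555.0, 77.9, 28.3]
ee_rot: [-179.9, -0.3, -24.1]
force: [8.0, -5.7, -4.4]
gripper_width: 20.0
F tool [9.66 1.95 4.49] M [-1.03 -1.75 -0.69] yaw -24.12 [555.    77.86  28.29]
ring [  0.39 -97.96  21.27] pin [  0.04 -67.92 -32.32] fold deg -0.6726990024066568
```

The remaining 10 N is a sideways bias: my turns about the pin and about the ring differ by about 2.6 mm. I'll shift +x to relieve it.

```bash
python3 -m pendant '[{"xyz":[0.0003,0,0],"roll":0,"jaw":1},{"xyz":[0.0006,0,0],"roll":0,"jaw":1},{"xyz":[0.0009,0,0],"roll":0,"jaw":1},{"xyz":[0.0012,0,0],"roll":0,"jaw":1},{"xyz":[0.0015,0,0],"roll":0,"jaw":1},{"xyz":[0.0015,0,0],"roll":0,"jaw":1},{"xyz":[0.0015,0,0],"roll":0,"jaw":1},{"xyz":[0.0015,0,0],"roll":0,"jaw":1}]'; python3 s.py; python3 fold.py f5
```

```text
time_s: 18.45
ee_pos: [555.2, 77.7, 28.2]
ee_rot: [-180.0, -0.2, -24.1]
force: [7.1, -5.0, -2.7]
gripper_width: 19.7
F tool [8.55 1.65 2.7 ] M [-0.47 -1.35 -0.41] yaw -24.10 [555.2   77.69  28.18]
ring [  0.32 -97.91  21.32] pin [ -0.04 -67.92 -32.48] fold deg -0.6858755293491987
```

```bash
python3 -m pendant '[{"xyz":[0.001,0,0],"roll":0,"jaw":1},{"xyz":[0.002,0,0],"roll":0,"jaw":1},{"xyz":[0.003,0,0],"roll":0,"jaw":1},{"xyz":[0.004,0,0],"roll":0,"jaw":1},{"xyz":[0.005,0,0],"roll":0,"jaw":1},{"xyz":[0.005,0,0],"roll":0,"jaw":1},{"xyz":[0.005,0,0],"roll":0,"jaw":1},{"xyz":[0.005,0,0],"roll":0,"jaw":1}]'; python3 s.py; python3 fold.py f6
```

```text
time_s: 19.5
ee_pos: [556.1, 77.1, 27.8]
ee_rot: [179.9, 0.3, -24.0]
force: [-4.6, 2.6, 5.2]
gripper_width: 19.9
F tool [-5.34 -0.5  -5.19] M [1.45 0.36 0.61] yaw -23.96 [556.14  77.05  27.8 ]
ring [ -0.39 -98.09  21.33] pin [ -0.53 -67.92 -32.7 ] fold deg -0.25639870154404715
```

```bash
python3 -m pendant '[{"xyz":[-0.001,0,0],"roll":0,"jaw":1},{"xyz":[-0.0019,0,0],"roll":0,"jaw":1},{"xyz":[-0.0019,0,0],"roll":0,"jaw":1},{"xyz":[-0.0019,0,0],"roll":0,"jaw":1},{"xyz":[-0.0019,0,-0.0005],"roll":0,"jaw":1},{"xyz":[-0.0019,0,-0.001],"roll":0,"jaw":1},{"xyz":[-0.0019,0,-0.001],"roll":0,"jaw":1},{"xyz":[-0.0019,0,-0.001],"roll":0,"jaw":1}]'; python3 s.py; python3 fold.py f7
```

```text
time_s: 20.55
ee_pos: [556.1, 77.1, 28.2]
ee_rot: [180.0, 0.1, -24.0]
force: [-3.6, 4.9, -1.4]
gripper_width: 19.7
F tool [-5.26 -3.07  1.43] M [1.09 0.36 0.61] yaw -24.00 [556.09  77.14  28.19]
ring [ -0.39 -98.16  21.25] pin [ -0.46 -67.96 -32.39] fold deg -0.13789395876192972
```

```bash
python3 -m pendant '[{"xyz":[-0.0005,0,0],"roll":0,"jaw":1},{"xyz":[-0.001,0,0],"roll":0,"jaw":1},{"xyz":[-0.0015,0,0],"roll":0,"jaw":1},{"xyz":[-0.0015,0,0],"roll":0,"jaw":1},{"xyz":[-0.0015,0,0],"roll":0,"jaw":1},{"xyz":[-0.0015,0,0],"roll":0,"jaw":1},{"xyz":[-0.0015,0,0],"roll":0,"jaw":1},{"xyz":[-0.0015,0,0],"roll":0,"jaw":1}]'; python3 s.py; python3 fold.py f8
```

```text
time_s: 21.6
ee_pos: [555.7, 77.5, 28.8]
ee_rot: [180.0, -0.0, -24.0]
force: [3.2, 1.2, -10.9]
gripper_width: 19.5
F tool [ 2.42 -2.36 10.95] M [-0.12 -0.45 -0.02] yaw -24.02 [555.68  77.45  28.82]
ring [ -0.03 -97.97  21.31] pin [ -0.23 -67.99 -32.3 ] fold deg -0.36899103424357116
```

View pics/f8.png

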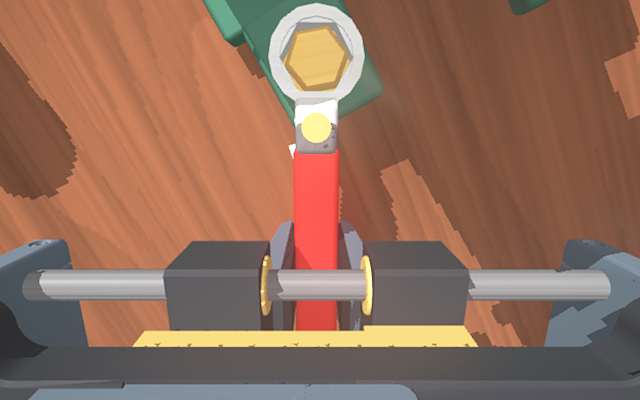

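Forces are small now. The bolt's edges look a few degrees off the bore's, so I'll compare frames to check the bolt stayed put.

```bash
python3 - <<'E'
from h import *
t=[]
for n,y in (("f1",-34),("f2",-38.5),("f3",-29),("f5",-24.1),("f6",-24),("f8",-24)):
    im=cv2.imread(f"pics/{n}.png")
    M=cv2.getRotationMatrix2D((316,57),0,3.2); M[:,2]+=np.array([133-316,140-57])
    c=cv2.warpAffine(im,M,(266,266),flags=cv2.INTER_CUBIC); cv2.putText(c,f"{n} {y}",(5,15),0,.5,(255,255,255),1); t.append(c)
cv2.imwrite("pics/mont.png",np.vstack([np.hstack(t[:3]),np.hstack(t[3:])]))
E
```

```text
(no output)
```

View pics/mont.png

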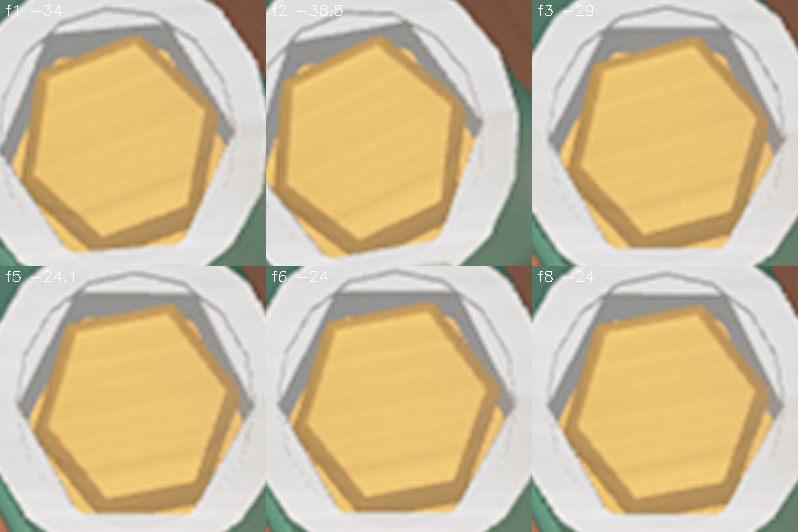

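The bolt kept its angle: the relative angle changed 14.7° to 9.2° for 5° of tool turn. I'll centre the hexagon with 6° more back-turn, which is inside the play, and then lift.

```bash
python3 -m pendant '[{"xyz":[0.0017,0,0],"roll":-1,"jaw":1},{"xyz":[0.0034,-0.0001,0],"roll":-2,"jaw":1},{"xyz":[0.0051,-0.0001,0],"roll":-3,"jaw":1},{"xyz":[0.0068,-0.0002,0],"roll":-4,"jaw":1},{"xyz":[0.0085,-0.0004,0],"roll":-5,"jaw":1},{"xyz":[0.0102,-0.0005,0],"roll":-6,"jaw":1},{"xyz":[0.0102,-0.0005,0],"roll":-6,"jaw":1},{"xyz":[0.0102,-0.0005,0],"roll":-6,"jaw":1}]'; python3 s.py; python3 fold.py f9
```

```text
time_s: 22.65
ee_pos: [564.7, 73.9, 28.9]
ee_rot: [180.0, 0.0, -18.0]
force: [0.5, -0.9, -5.5]
gripper_width: 19.3
F tool [0.71 0.69 5.51] M [-0.06 -0.16 -0.02] yaw -18.01 [564.75  73.93  28.93]
ring [  0.11 -97.96  21.3 ] pin [ -0.14 -67.95 -32.16] fold deg -0.47366586621170836
```

Only the weight is left (5.5 N), so the ring is free. Lifting.

```bash
python3 -m pendant '[{"xyz":[0,0,-0.002],"roll":0,"jaw":1},{"xyz":[0,0,-0.005],"roll":0,"jaw":1},{"xyz":[0,0,-0.009],"roll":0,"jaw":1},{"xyz":[0,0,-0.014],"roll":0,"jaw":1},{"xyz":[0,0,-0.02],"roll":0,"jaw":1},{"xyz":[0,0,-0.03],"roll":0,"jaw":1},{"xyz":[0,0,-0.05],"roll":0,"jaw":1},{"xyz":[0,0,-0.07],"roll":0,"jaw":1}]'; python3 s.py; python3 fold.py f10
```

```text
time_s: 23.7
ee_pos: [564.9, 74.0, 100.0]
ee_rot: [180.0, -0.0, -18.0]
force: [-0.2, -0.4, -5.3]
gripper_width: 19.6
F tool [-0.07  0.4   5.32] M [-0.02 -0.08  0.04] yaw -18.01 [564.86  73.96  99.99]
ring [  0.06 -98.16  21.31] pin [ -0.18 -67.95 -32.14] fold deg -0.4507570376947561
```

```bash
python3 -m pendant '[{"xyz":[0.003,0.03,0],"roll":-3,"jaw":1},{"xyz":[0.007,0.075,0],"roll":-7,"jaw":1},{"xyz":[0.011,0.12,0],"roll":-11,"jaw":1},{"xyz":[0.015,0.165,0],"roll":-15,"jaw":1},{"xyz":[0.019,0.21,0],"roll":-18,"jaw":1},{"xyz":[0.023,0.25,0],"roll":-22,"jaw":1},{"xyz":[0.025,0.276,0],"roll":-24,"jaw":1},{"xyz":[0.025,0.276,0],"roll":-24,"jaw":1}]'; python3 -m pendant '[{"xyz":[0,0,0.01],"roll":0,"jaw":1},{"xyz":[0,0,0.02],"roll":0,"jaw":1},{"xyz":[0,0,0.03],"roll":0,"jaw":1},{"xyz":[0,0,0.04],"roll":0,"jaw":1},{"xyz":[0,0,0.045],"roll":0,"jaw":1},{"xyz":[0,0,0.05],"roll":0,"jaw":1},{"xyz":[0,0,0.05],"roll":0,"jaw":1},{"xyz":[0,0,0.05],"roll":0,"jaw":1}]'; python3 s.py; python3 fold.py r1
```

```text
time_s: 24.75
ee_pos: [502.9, -197.9, 99.1]
ee_rot: [180.0, -0.0, 5.8]
force: [-0.6, 0.5, -6.4]
gripper_width: 19.7
time_s: 25.75
ee_pos: [503.6, -196.4, 49.2]
ee_rot: [180.0, -0.0, 6.0]
force: [-0.2, 0.7, -6.0]
gripper_width: 19.5
F tool [-0.12 -0.68  5.97] M [-0.06 -0.11 -0.02] yaw 5.98 [ 503.58 -196.43   49.24]
ring [  0.45 -98.01  21.3 ] pin [  0.16 -68.08 -32.36] fold deg -0.5571840118686018
```

View pics/r1.png

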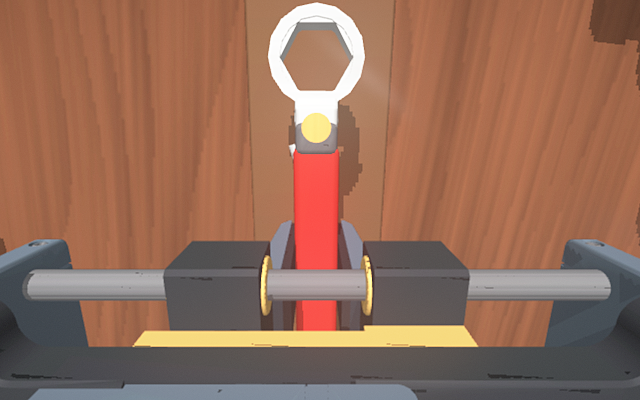

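The wrench is centred over the board (edges at columns 250 to 390, ring at 317), square to it. Lowering to where it was lifted from.

```bash
python3 -m pendant '[{"xyz":[0,0,0.006],"roll":0,"jaw":1},{"xyz":[0,0,0.012],"roll":0,"jaw":1},{"xyz":[0,0,0.018],"roll":0,"jaw":1},{"xyz":[0,0,0.023],"roll":0,"jaw":1},{"xyz":[0,0,0.026],"roll":0,"jaw":1},{"xyz":[0,0,0.028],"roll":0,"jaw":1},{"xyz":[0,0,0.028],"roll":0,"jaw":1},{"xyz":[0,0,0.028],"roll":0,"jaw":1}]'; python3 s.py; python3 -m pendant '[{"xyz":[0,0,0.0003],"roll":0,"jaw":1},{"xyz":[0,0,0.0006],"roll":0,"jaw":1},{"xyz":[0,0,0.0009],"roll":0,"jaw":1},{"xyz":[0,0,0.0012],"roll":0,"jaw":1},{"xyz":[0,0,0.0015],"roll":0,"jaw":1},{"xyz":[0,0,0.0015],"roll":0,"jaw":1},{"xyz":[0,0,0.0015],"roll":0,"jaw":1},{"xyz":[0,0,0.0015],"roll":0,"jaw":1}]';python3 s.py
```

```text
time_s: 26.8
ee_pos: [503.5, -196.3, 21.2]
ee_rot: [180.0, -0.0, 6.0]
force: [-0.6, -0.1, -5.2]
gripper_width: 19.9
F tool [-0.65 -0.    5.19] M [-0.03 -0.13 -0.  ] yaw 5.99 [ 503.5  -196.34   21.15]
time_s: 27.8
ee_pos: [503.4, -196.2, 19.6]
ee_rot: [180.0, -0.0, 6.0]
force: [-0.5, 0.4, -3.7]
gripper_width: 20.0
F tool [-0.44 -0.46  3.69] M [-0.08  0.02 -0.04] yaw 5.99 [ 503.39 -196.25   19.59]
```

Touching down. I'll settle 0.4 mm more, then open slowly and retract.

```bash
python3 -m pendant '[{"xyz":[0,0,0.0004],"roll":0,"jaw":1},{"xyz":[0,0,0.0004],"roll":0,"jaw":1},{"xyz":[0,0,0.0004],"roll":0,"jaw":0.75},{"xyz":[0,0,0.0004],"roll":0,"jaw":0.7},{"xyz":[0,0,0.0004],"roll":0,"jaw":0.6},{"xyz":[0,0,0.0004],"roll":0,"jaw":0.5},{"xyz":[0,0,0.0004],"roll":0,"jaw":0.4},{"xyz":[0,0,0.0004],"roll":0,"jaw":0.4}]'; python3 -m pendant '[{"xyz":[0,0,-0.01],"roll":0,"jaw":0.4},{"xyz":[0,0,-0.03],"roll":0,"jaw":0.4},{"xyz":[0,0,-0.06],"roll":0,"jaw":0.4},{"xyz":[0,0,-0.09],"roll":0,"jaw":0.2},{"xyz":[0,0,-0.12],"roll":0,"jaw":0},{"xyz":[0,0,-0.15],"roll":0,"jaw":0},{"xyz":[0,0,-0.164],"roll":0,"jaw":0},{"xyz":[0,0,-0.164],"roll":0,"jaw":0}]'
python3 - <<'E'
from h import *
T=pose(); im,d=env.grab_frame("wrist"); cv2.imwrite("pics/e1.png",im); KC=cam("wrist",T); K,C=KC
h=cv2.cvtColor(im,cv2.COLOR_BGR2HSV);H,S,V=[h[...,i].astype(int) for i in range(3)]
a,c,p=max(blobs(((H<5)|(H>174))&(S>170)&(V>120)),key=lambda b:b[0]); w=ray(KC,p,49); mm=w.mean(0); e=np.linalg.svd(w-mm,full_matrices=0)[2][0]; e*=-np.sign(e[1])
print("bar",mm,np.degrees(np.arctan2(e[1],e[0])))
m=(S<60)&(V>170); m[:, :280]=0; m[:,350:]=0; m[130:]=0
for a,c,p in blobs(m): print("ring",ray(KC,cv2.minEnclosingCircle(p[p[:,1]<98].astype(np.float32))[0],30)[0])
for a,c,p in blobs((H>20)&(H<35)&(S>80)&(V>180),15)[:1]: print("pin",ray(KC,c,49)[0])
def pt(u,v):
    z=d[v,u]; return (C@np.r_[(u-K[0,2])/K[0,0]*z,-(v-K[1,2])/K[1,1]*z,-z,1])[:3]
for uv in ((298,82),(331,82),(314,140),(314,235)): print(uv,pt(*uv))
p,_=env.grab_frame("top"); cv2.imwrite("pics/top9.png",p)
a=cv2.absdiff(p,cv2.imread("pics/top0.png")).max(2)>50
print([(n,c) for n,c,_ in blobs(a,30)]); print(env.state()['gripper_width'],env.state()['time_s'])
E
```

```text
time_s: 28.8
ee_pos: [503.4, -196.3, 19.1]
ee_rot: [180.0, -0.0, 6.0]
force: [0.3, -0.1, 0.5]
gripper_width: 54.9
time_s: 29.8
ee_pos: [503.7, -196.4, 183.9]
ee_rot: [179.9, -0.1, 6.0]
force: [-0.1, -0.9, 0.4]
gripper_width: 91.4
bar [ 503.39 -196.11   49.  ] -83.7243318953223
ring [493.22 -98.    30.  ]
pin [ 496.34 -128.85   49.  ]
(298, 82) [476.95 -97.11  30.19]
(331, 82) [507.25 -93.56  26.36]
(314, 140) [ 496.98 -146.43   48.65]
(314, 235) [ 506.47 -237.29   48.85]
[(np.int32(1035), array([631.06, 171.86])), (np.int32(1212), array([541.37, 162.65])), (np.int32(79), array([486.73, 164.08])), (np.int32(11485), array([427.32, 281.56])), (np.int32(46), array([521.76, 175.46])), (np.int32(49), array([556.27, 174.49])), (np.int32(80), array([527.92, 185.65])), (np.int32(73), array([516.14, 192.56])), (np.int32(178), array([471.27, 276.07])), (np.int32(8332), array([566.99, 346.56])), (np.int32(48), array([339.25, 315.77])), (np.int32(1176), array([346.73, 361.04])), (np.int32(124), array([357.27, 338.69])), (np.int32(466), array([311.87, 365.27])), (np.int32(513), array([499.72, 358.11])), (np.int32(604), array([397.  , 391.97]))]
91.36033436679854 29.9
```

View pics/e1.png

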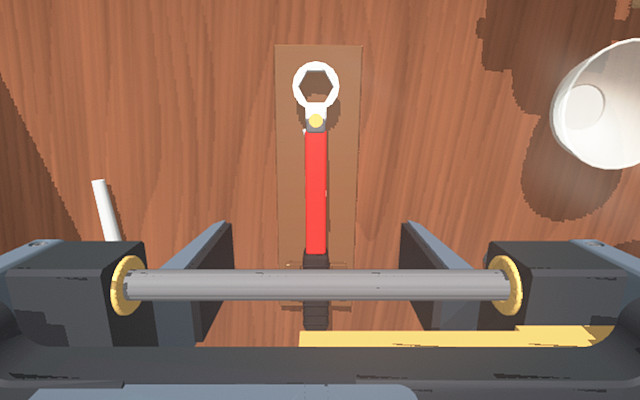

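The wrench is back on the rest within about 1.5 mm and 0.3° of where it started, level and straight (ring at (316,86), grip in the saddle). Handing in.

```bash
python3 -c "
from workcell import env
print(env.job_done())"
```

```text
the job is handed in; nothing more can be done
None
```

The loose bolt is tightened to the wrench's break, and the wrench is back on its rest. I handed the job in at about 30 s of the 72 s allowed; no verdict is reported.

**What I did**
- **Seating:** I gripped the red bar and lined the ring up with the bolt's hexagon by the wrist camera. The ring went down over the head with no contact force until it touched the washer.
- **Tightening:** I pulled clockwise until the bolt came solid at about 11.7 N and the hinge broke over. The fold was about 9° (0.15 rad) by camera, against the 0.08 needed and the 0.30 limit.
- **Removing:** I straightened the handle, turned the ring back inside the hexagon's play, lifted it off freely and laid it on the rest.

**Last checks**
- **Wrench:** It lies within about 1.5 mm and 0.3° of where I found it. The bar is level, with heights of 48.65 and 48.85 mm at its two ends, and the handle is straight.
- **Gripper:** It is open and well clear of everything.
- **Other things on the bench:** The changes between the first and last top views lie mainly where the arm and its shadow fall. I did not measure each object.

**What disagreed**
- **Sideways load:** Unloading left a sideways force of up to 10 N on the ring, because I had mixed turns about the pin and about the ring. I relieved it before lifting. Pictures taken during this showed the bolt had not turned back, but I did not measure its angle again after lifting off.
- **Hexagon play:** The play looked like 13° to 14° in the pictures, against the stated 7°. I did not find out why.

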